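# Charge the bench hand pump until its pressure pin stands out

### The arm

A 6-joint arm with a two-finger parallel gripper is mounted at the origin on a cart in front of the work surface, level with it; the furniture and walls round the work are solid. World frame = base frame: x ahead of the robot, y to its left, z up, the work surface at z = 0. Lengths are in mm, angles in rad, forces in N, time in s.
With the tool pointing down it reaches from about 300 to 775 mm from the base axis. Payload 14.6 kg.
Tool frame: the origin (TCP) lies between the finger pads; the fingertips stand 22 mm ahead of it and the grasp point (between the pads) lies 3 mm ahead of it (manip.tcp_to_tips is the distance from the TCP to the fingertips, in mm); y points along the fingers, z is the direction in which the jaws open and shut, and the axes are right-handed (so a half turn about y gives the same grasp; the last joint's range is limited). The gripper opens to 94 mm and grips with 3 to 60 N. Pads are 16 mm wide; open, the fingers measure 119 mm over their backs; the gripper's body (75 mm by 177 mm) begins 78 mm behind the grasp point.
Start: joints at [1.133, 0.3, 1.521, -0, 1.321, -0.067], TCP at [199.295, 512.612, 227.446] pointing down, gripper open.
Joint ranges: [-3.03, 3.03], [-0.79, 2.21], [0.23, 2.52], [-1.04, 4.18], [0, 3.07], [-2.55, 2.55]. Speed limits (rad/s): [2.22, 2.22, 2.57, 3.14, 3.14, 3.14].

### API

Orientations are given as [roll, pitch, yaw] about the fixed x, y, z axes, in that order (R = Rz(yaw) Ry(pitch) Rx(roll)).
In Python, from cell import manip gives the robot as it stands.
- The arm moves only by the shell command python3 -m jog 'ROWS' [OPENING] [FORCE]. ROWS is JSON, one flat list of numbers, 6 for each row, row after row: the shift along the tool's x, y, z in mm, then the turn, a rotation vector about the tool's x, y, z in degrees. A call has 1 to 10 rows; each row is the pose to reach, as a shift and turn from the pose commanded when the call began, along the tool's axes at that moment; what a row does not reach only later rows make up. A row lasts 1/12 s, in which the tool goes at most 41.7 mm and 7.16 degrees, less where a joint would pass 70% of its speed; a pose out of reach is approached as far as the arm can. A call with a gripper value outside its range is refused whole. OPENING is the finger opening in mm, from 0 to 94, set as the call begins (- or left out, the last holds). The fingers move at their own pace and stop on an object; FORCE is the grip in N (left out, the last holds). Time passes only in rows, so rows that repeat a pose let the fingers close. It gives the time, the measured TCP pose, the force and the opening at its end, in the units of the state.
- manip.read_state(): the state, without advancing time (a new reading comes with each control period).
- manip.camera(name): name is "side" or "top" or "wrist"; returns a dict with "img" (480x640x3 uint8, red, green, blue), "intrinsics" (3x3 intrinsics, pixels), "k1" (the pictures are not rectified: a ray, as slopes to the right and down, at radius r is drawn at 1 + k1 r^2 times it, then the intrinsics apply), "origin" and "orientation" of the camera in the world. Camera axes: x right, y down, z forward; pixel columns grow to the right and rows downward; lengths in mm; the calibration is good to about 2 mm. A picture is of the moment at which its call begins. There is no depth.
- manip.sign_off(): hands the job in, once; it reports no verdict.
Trained networks look in a picture, given as the dict that the camera call returned (one of the last four; its "shot" number tells which), for a name from the list of things; names that differ only in an ending like _2 or _b are one class to them, and where a whole thing is asked for, a point or a joint stands for the part that bears it (a point fixed in the world has none). Each returns a list of dicts, best first, with "score" (0 to 1); they miss things now and then, are a little off and sometimes report something else, mostly with a low value. They report only what shows in the picture. A call takes as long as a camera call.
- manip.masks_of(thing, picture): "pixels" (480x640 bool, what is visible of it) and "xy" ([column, row] in pixels, amid what is visible of it).
- manip.tip_of(thing, picture): "xy" ([column, row] in pixels: a listed point, or the origin of a listed thing).
The state is a dict: "clock": time; "joints": joint angles; "qd": joint speeds; "effort": joint torques, N m; "eef_pos": TCP position; "eef_rot": TCP orientation; "wrist_force": force on the tool from outside, world axes, zero at the start; "moment": the same for the moment, N m; "finger_gap": finger opening in mm.
Only numpy, scipy, OpenCV 4.12 (cv2) and the standard library are available. Lean on these libraries where they do the work, as an engineer would, in place of code of your own. Each camera call takes 0.05 s, during which the arm holds its last target.

### The job

Charge the bench hand pump, pressing and pushing with the fingertips. First push its bleed lever away from you, all the way over to its far stop, and only then press the pump's mushroom plunger right down again and again, letting it spring back up each time, until the indicator pin stands fully out with the dark ring on it clear of its bush. Do not touch the pin, leave the jar, the vial and the weighing bottle standing where they are, and finish with the plunger up and the lever still over.

Things in the scene. Friction and masses are not known exactly. Their poses are not given: they have to be found in the camera images.
- pump: Hand pump fixed to the worktop; grey plate 110 (x) x 290 (y) x 12 mm. Origin on the worktop; z up, x away from the robot (yaw up to 0.35 rad), y to its left. In a row on it: at y +90 mm a square tower 44 wide, 100 high, with the pin in a dark bush 26 across, 5 high; at y +20 mm a round barrel 54 across, 116 high, with the plunger; at y -110 mm the bleed valve 70 x 44, 58 high, with the lever.
- plunger_top (a point): Centre of the top of the white mushroom plunger: a 42 mm round knob, slightly domed, 165 mm above the worktop when up. It sinks straight down 16 mm to its stop at 149 mm. (The hood's glass sash, at x = 0.31 to 0.35 m, stands raised, lower edge 1.0 m above the worktop; the arm reaches in under it.)
- plunger (a joint): How far the plunger is pressed, m: 0 = up, 0.016 = fully down on its stop. Springs back up by itself when released, in a fraction of a second; takes about 5 N to start and 9 to 13 N to push fully down.
- indicator (a joint): Rise of the indicator pin, m: starts at 0 to 0.022; 0.045 = fully out. A ratchet: each full stroke lifts it one 9 mm step (the first stroke up to 16 mm), so 2 to 6 strokes; it stays up between strokes. The plunger must come back to within 2 mm of the top before the next stroke counts; the last stroke must go right down. Further strokes do no harm and move nothing.
- pin_head (a point): Centre of the top of the indicator pin: a steel pin 10 mm thick with a 15 mm head, upright on the tower. Its head's top is at 115 mm above the worktop plus the pin's rise, so at 160 mm when fully out. A dark 13 mm ring on the pin comes clear of the bush when the pin is fully out.
- indicator_pin: The indicator pin itself (origin on the worktop plane under the tower's centre plus the pin's rise). Not to be touched.
- lever_ball (a point): Centre of the white ball, 24 mm across, at the end of the bleed lever; the lever is a 10 mm steel rod, the ball's centre 75 mm from its pivot.
- lever_pivot (a point): The bleed lever's pivot, 48 mm above the worktop; its axis is the pump's y axis, so the ball swings in the pump's x-z plane from leaning towards the robot over the top to leaning away from it.
- bleed_lever (a joint): Angle of the bleed lever, rad: 0 = leaning 0.6 rad towards the pump's -x (near side, open), 0.6 = upright, 1.2 = leaning 0.6 rad towards +x on its far stop (closed). Starts between 0 and 0.3. Stiff enough to stay where it is left; about 2 N at the ball moves it.
- jar: Bystander: amber jar, 43 mm across, 111 mm high, loose, beyond the tower end of the plate. Origin at the centre of its underside.
- vial: Bystander: small glass vial with white cap, 25 mm across, 58 mm high, loose, behind the plate. Origin at the centre of its underside.
- weigher: Bystander: small glass weighing bottle with a knobbed lid, 32 mm across, 56 mm high, loose, behind the plate. Origin at the centre of its underside.

How it is judged:
By the outcome, as a careful person would: the job done as asked, in the order asked, and still so for the second after the job is handed in, with the robot touching nothing.
It also fails if it takes over 48 s, if anything falls off the work surface, if the arm or the gripper's body presses on something with over 40 N, if the wrist force passes 120 N, or if a joint passes its speed limit or range.

## Working session

There is one attempt and no reset: what is moved stays moved. The work goes in short steps, Python scripts to look and compute and a shell command to move; the robot and the scene stay as the last step left them, time stands still between calls to the robot, and variables do not carry over. Pictures are saved under pics/ and viewed, and the job is handed in when it is done.

```bash
mkdir -p pics; ls; cat > h.py <<'E'
import numpy as np,cv2,json
from cell import manip
from scipy.spatial.transform import Rotation as Ro
def shot(n,f=None):
    p=manip.camera(n)
    if f: cv2.imwrite('pics/'+f,p['img'][:,:,::-1])
    return p
def rotm(o):
    o=np.array(o,float)
    return o if o.shape==(3,3) else Ro.from_euler('xyz',o).as_matrix()
def ray(p,xy):
    K=np.array(p['intrinsics']);k=p['k1']
    d=np.array([(xy[0]-K[0,2])/K[0,0],(xy[1]-K[1,2])/K[1,1]])
    u=d.copy()
    for _ in range(20): u=d/(1+k*(u@u))
    v=rotm(p['orientation'])@np.array([u[0],u[1],1]);return np.array(p['origin'],float),v/np.linalg.norm(v)
def atz(p,xy,z):
    o,v=ray(p,xy);return o+v*(z-o[2])/v[2]
def tri(rs):
    A=0;b=0
    for o,v in rs:
        P=np.eye(3)-np.outer(v,v);A=A+P;b=b+P@o
    x=np.linalg.solve(A,b);return x,[np.linalg.norm((np.eye(3)-np.outer(v,v))@(x-o)) for o,v in rs]
def proj(p,X):
    c=rotm(p['orientation']).T@(np.array(X,float)-np.array(p['origin']));u=c[:2]/c[2];u=u*(1+p['k1']*(u@u))
    K=np.array(p['intrinsics']);return [K[0,0]*u[0]+K[0,2],K[1,1]*u[1]+K[1,2]]
E
python3 - <<'E'
from h import *
s=manip.read_state();print(s)
P={n:shot(n,n+'0.png') for n in('side','top','wrist')}
for n,p in P.items(): print(n,p['origin'],np.array(p['orientation']).tolist(),p['k1'])
for t in ['plunger_top','pin_head','lever_ball','lever_pivot','pump','jar','vial','weigher']:
    rs=[]
    for n,p in P.items():
        r=manip.tip_of(t,p)
        if r:
            print(t,n,r[0]['xy'],round(r[0]['score'],2))
            if r[0]['score']>.4: rs.append(ray(p,r[0]['xy']))
    if len(rs)>1: print('   ',*tri(rs))
E
```

```text
pics
{'clock': 0.0, 'joints': array([ 1.13339607e+00,  3.00469698e-01,  1.52160512e+00, -4.45173638e-05,
        1.32069850e+00, -6.66347072e-02]), 'qd': array([-1.40972012e-03,  5.59208383e-04, -5.65076189e-05,  5.47971562e-04,
        9.85712459e-04, -1.88642449e-04]), 'effort': array([ 1.44872138e-03, -5.31806695e+01, -3.52733874e+01,  7.09446031e-02,
        2.43432366e-02, -8.04072056e-05]), 'eef_pos': array([199.2063963 , 512.39092023, 226.87691713]), 'eef_rot': array([-1.57197725e+00,  3.55916785e-05, -3.70754528e-01]), 'wrist_force': array([-0.14817644,  0.23351209,  1.36660469]), 'moment': array([-0.0484997 , -0.05163181, -0.04238584]), 'finger_gap': 94.16449736146882}
side [ 577.2174981  1139.88259132  430.16934737] [-1.9409195569514635, 0.02709010534796752, 3.1282276152626505] -0.05126960685863713
top [ 407.78356897  320.66016608 1025.70843597] [-2.9709842149526446, 0.01586354919613786, -1.5451093695465428] -0.05511452421222437
wrist [132.61141784 537.64528975 384.50969496] [2.888064288553487, 0.0005176372914652561, 1.2001730969428535] -0.020777021952747943
plunger_top sid
[... 688 characters left out ...]
4(1.7990777019378317)]
pump side [361.2, 270.6] 0.82
pump top [371.5, 278.5] 0.73
    [497.67266162 234.10462392   5.62587777] [np.float64(5.479328445737298), np.float64(5.479328445737246)]
jar side [353.6, 328.4] 0.74
jar top [259.8, 251.6] 0.96
    [535.1353272  444.56488832   3.48541385] [np.float64(2.6116371923573074), np.float64(2.6116371923574264)]
vial side [311.5, 268.6] 0.59
vial top [390.8, 219.0] 0.66
    [604.73400376 198.73688361  -1.69813527] [np.float64(1.8059412406189705), np.float64(1.8059412406189217)]
weigher side [313.4, 289.2] 0.74
weigher top [337.5, 220.7] 0.78
    [599.21958871 299.80179876   2.00399337] [np.float64(1.0438204744540238), np.float64(1.0438204744540784)]
```

View pics/side0.png

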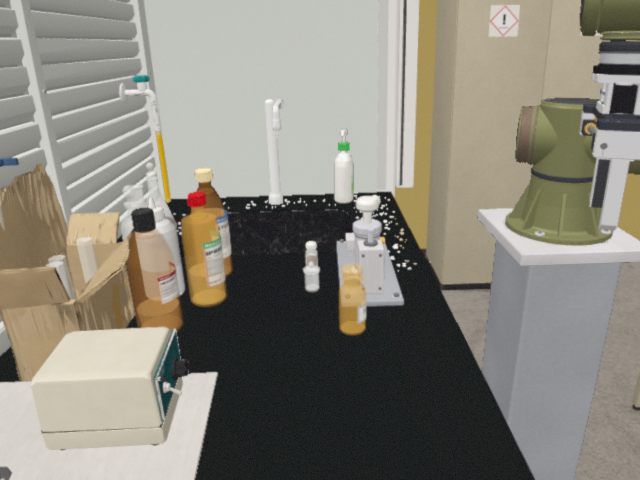

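View pics/top0.png

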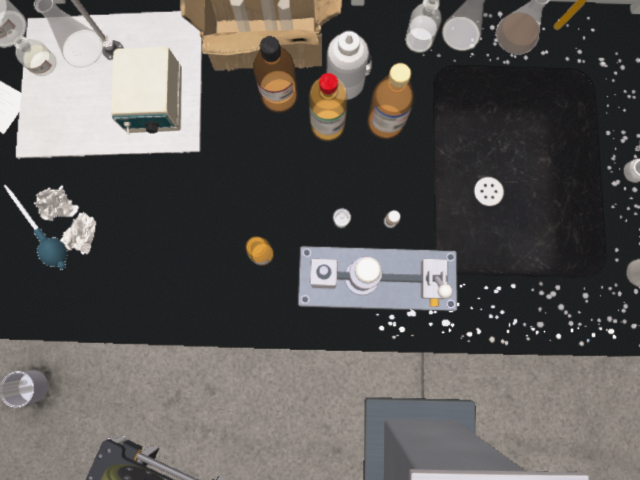

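View pics/wrist0.png

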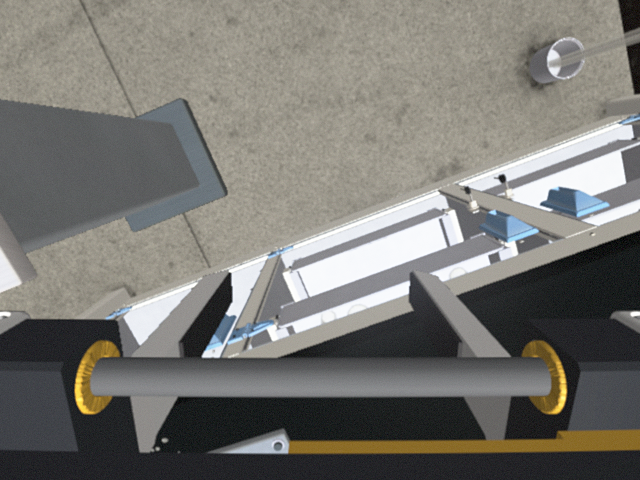

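```bash
python3 - <<'E'
from h import *
from scipy.optimize import least_squares
t=shot('top');s=shot('side')
g=lambda n,p:manip.tip_of(n,p)[0]['xy']
m=manip.masks_of('pump',t);print([(round(x['score'],2),x['xy'],x['pixels'].sum()) for x in m][:3])
obs=[(t,g('plunger_top',t),(0,20,165)),(t,g('lever_pivot',t),(0,-110,48)),(s,g('plunger_top',s),(0,20,165)),(s,g('pump',s),(0,0,0)),(t,g('pump',t),(0,0,0))]
cor=[((300,247),(55,145,12)),((456,251),(55,-145,12)),((457,310),(-55,-145,12)),((299,305),(-55,145,12))]
obs+=[(t,a,b) for a,b in cor]
pin=[(p,g('pin_head',p)) for p in(t,s)]
ball=g('lever_ball',t)
def W(v,l):
    c,si=np.cos(v[2]),np.sin(v[2]);return np.array([v[0]+c*l[0]-si*l[1],v[1]+si*l[0]+c*l[1],l[2]])
def f(v):
    r=[]
    for p,xy,l in obs: r+=list(np.array(proj(p,W(v,l)))-xy)
    for p,xy in pin: r+=list(np.array(proj(p,W(v,(0,90,115+v[3]))))-xy)
    a=v[4]-.6
    r+=list(np.array(proj(t,W(v,(75*np.sin(a),-110,48+75*np.cos(a)))))-ball)
    return np.array(r)
R=least_squares(f,[497,235,-.02,15,.2],loss='soft_l1')
v=R.x;print(v);print(f(v).reshape(-1,2).round(1).tolist())
for l in [(0,20,165),(0,90,115+v[3]),(0,-110,48),(75*np.sin(v[4]-.6),-110,48+75*np.cos(v[4]-.6)),(75*np.sin(.6),-110,48+75*np.cos(.6))]: print(W(v,l).round(1))
st=manip.read_state();Rm=rotm(st['eef_rot']);print(Rm.round(3));print(Rm.T@(np.array([425,W(v,(0,-110,0))[1],227])-st['eef_pos']))
E
```

```text
[(0.94, [379.1, 276.5], np.int64(9298))]Traceback (most recent call last):
  File "<stdin>", line 6, in <module>
  File "<stdin>", line 4, in <lambda>
IndexError: list index out of range
```

```bash
cat > fit.py <<'E'
from h import *
from scipy.optimize import least_squares
t=shot('top');s=shot('side')
obs=[(t,(367.5,269.2),(0,20,165)),(t,(433.9,278),(0,-110,48)),(s,(369.5,197.3),(0,20,165)),(s,(361.2,270.6),(0,0,0)),(t,(371.5,278.5),(0,0,0))]
cor=[((300,247),(55,145,12)),((456,251),(55,-145,12)),((457,310),(-55,-145,12)),((299,305),(-55,145,12))]
obs+=[(t,a,b) for a,b in cor]
pin=[(t,(323,267)),(s,(368.1,226.5))]
ball=(443.4,290)
def W(v,l):
    c,si=np.cos(v[2]),np.sin(v[2]);return np.array([v[0]+c*l[0]-si*l[1],v[1]+si*l[0]+c*l[1],l[2]])
def f(v):
    r=[]
    for p,xy,l in obs: r+=list(np.array(proj(p,W(v,l)))-xy)
    for p,xy in pin: r+=list(np.array(proj(p,W(v,(0,90,115+v[3]))))-xy)
    a=v[4]-.6
    r+=list(np.array(proj(t,W(v,(75*np.sin(a),-110,48+75*np.cos(a)))))-ball)
    return np.array(r)
R=least_squares(f,[497,235,-.02,15,.2],loss='soft_l1')
v=R.x;print(v);print(f(v).reshape(-1,2).round(1).tolist())
for l in [(0,20,165),(0,90,115+v[3]),(0,-110,48),(75*np.sin(v[4]-.6),-110,48+75*np.cos(v[4]-.6)),(75*np.sin(.6),-110,48+75*np.cos(.6))]: print(W(v,l).round(1))
st=manip.read_state();Rm=rotm(st['eef_rot']);print(Rm.round(3));print(Rm.T@(np.array([425,W(v,(0,-110,0))[1],227])-st['eef_pos']))
im=t['img'][200:340,270:500,::-1];cv2.imwrite('pics/c0.png',cv2.resize(im,None,fx=3.4,fy=3.4,interpolation=cv2.INTER_CUBIC))
E
python3 fit.py
```

```text
[ 4.93666775e+02  2.32899458e+02 -1.27145244e-02  1.70361921e+01
  2.51092078e-01]
[[1.1, -0.3], [2.7, -0.0], [-2.5, -0.6], [4.7, 2.5], [0.8, -0.5], [-4.5, -1.9], [-4.4, -0.4], [-5.4, 0.4], [-6.2, -0.4], [1.0, 2.3], [2.0, -0.1], [1.8, 0.1]]
[493.9 252.9 165. ]
[494.8 322.9 132. ]
[492.3 122.9  48. ]
[466.6 123.2 118.5]
[534.6 122.4 109.9]
[[ 0.932  0.     0.362]
 [-0.362 -0.     0.932]
 [ 0.    -1.     0.   ]]
[ 351.57574149    0.43887515 -281.44660908]
```

View pics/c0.png

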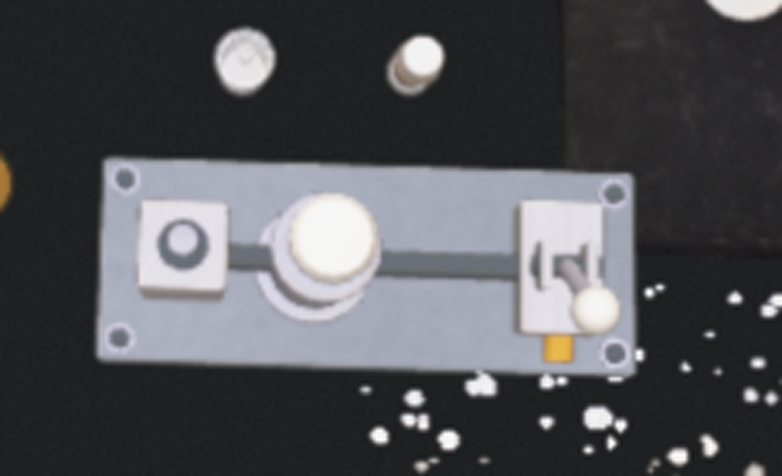

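```bash
python3 -m jog '[33,0,-26,0,-2,0, 64,0,-51,0,-4,0, 96,0,-77,0,-6,0, 128,0,-102,0,-8,0, 160,0,-128,0,-10,0, 192,0,-153,0,-12,0, 224,0,-179,0,-14,0, 256,0,-204,0,-16,0, 288,0,-230,0,-18,0, 320,0,-255,0,-20,0]' 0 30
```

```text
clock: 2.68
eef_pos: [405.7, 157.0, 227.8]
eef_rot: [-1.571, -0.001, -0.02]
wrist_force: [1.1, 0.9, -0.7]
finger_gap: 30.8
```

```bash
python3 -m jog '[11,0,-16,0,0,0, 22,20,-33,0,0,0, 22,50,-33,0,0,0, 22,80,-33,0,0,0, 22,108,-33,0,0,0, 22,108,-33,0,0,0]' 0 30
python3 - <<'E'
from h import *
p=shot('wrist','w1.png');t=shot('top')
im=t['img'][200:340,270:500,::-1];cv2.imwrite('pics/c1.png',cv2.resize(im,None,fx=3.4,fy=3.4,interpolation=cv2.INTER_CUBIC))
for n in['lever_ball','lever_pivot','plunger_top']:
    for q in(p,t):
        r=manip.tip_of(n,q)
        if r: print(n,r[0]['xy'],r[0]['score'],atz(q,r[0]['xy'],{'lever_ball':118.5,'lever_pivot':48,'plunger_top':165}[n]))
E
```

```text
clock: 3.18
eef_pos: [424.2, 124.9, 115.3]
eef_rot: [-1.572, 0.007, -0.022]
wrist_force: [0.1, 0.0, -0.0]
finger_gap: 0.4
lever_ball [444.5, 292.7] 0.37 [462.29903705 124.3592527  118.5       ]
lever_pivot [321.6, 353.7] 0.93 [493.99051354 123.07615548  48.        ]
lever_pivot [436.0, 279.0] 0.88 [490.43174791 123.93885317  48.        ]
plunger_top [367.9, 268.2] 0.97 [495.03061467 254.02195709 165.        ]
```

View pics/w1.png

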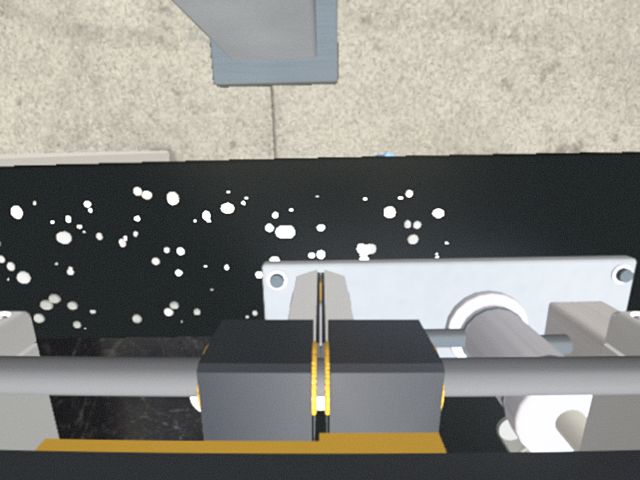

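View pics/c1.png

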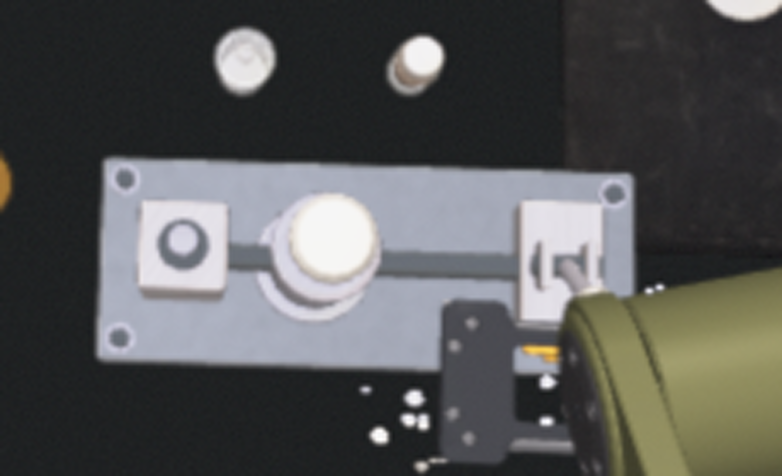

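```bash
python3 -m jog '[8,0,0,0,0,0, 16,0,0,0,0,0, 26,-2,0,0,0,0, 36,-4,0,0,0,0, 46,-6,0,0,0,0, 56,-6,0,0,0,0, 64,-6,0,0,0,0, 72,-6,0,0,0,0, 80,-6,0,0,0,0, 80,-6,0,0,0,0]'
python3 - <<'E'
from h import *
p=shot('side');im=p['img'][170:310,290:450,::-1];cv2.imwrite('pics/s2.png',cv2.resize(im,None,fx=4,fy=4,interpolation=cv2.INTER_CUBIC))
t=shot('top')
im=t['img'][200:340,270:500,::-1];cv2.imwrite('pics/c2.png',cv2.resize(im,None,fx=3.4,fy=3.4,interpolation=cv2.INTER_CUBIC))
E
```

```text
clock: 4.42
eef_pos: [507.5, 123.7, 125.2]
eef_rot: [-1.571, 0.0, -0.022]
wrist_force: [0.7, -0.2, 0.2]
finger_gap: 0.8
```

View pics/s2.png

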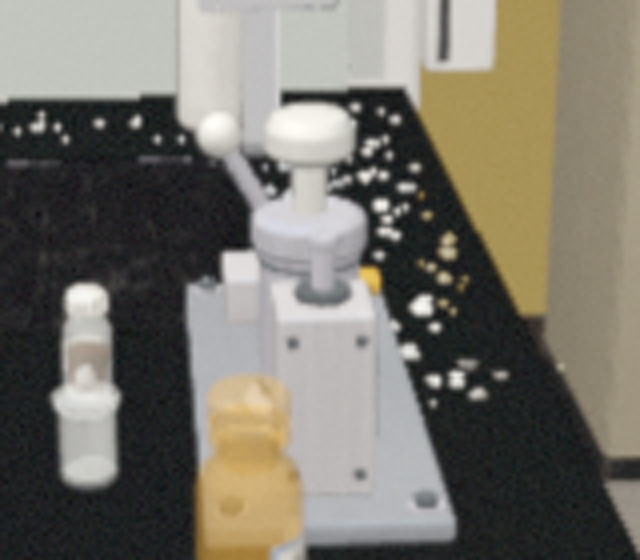

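View pics/c2.png

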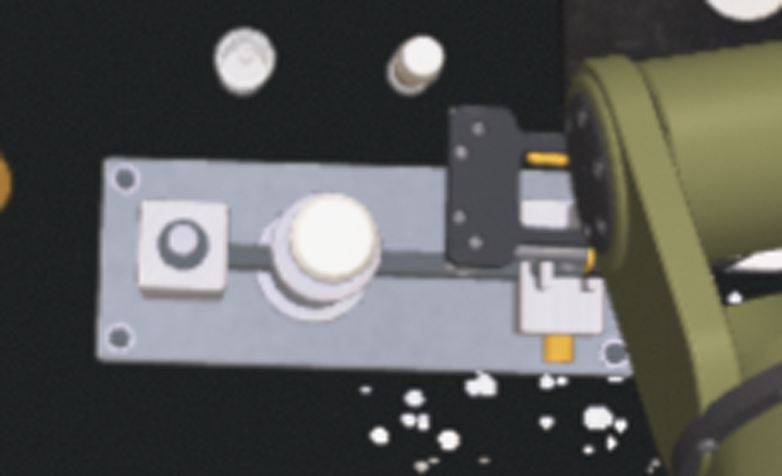

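```bash
python3 -m jog '[3,2,0,0,0,0, 6,4,0,0,0,0, 8,4,0,0,0,0, 8,4,0,0,0,0]'; python3 -m jog '[2,0,0,0,0,0, 2,0,0,0,0,0]';python3 -m jog '[2,0,0,0,0,0, 2,0,0,0,0,0]'
```

```text
clock: 4.85
eef_pos: [514.1, 123.6, 121.2]
eef_rot: [-1.571, 0.002, -0.022]
wrist_force: [-4.0, 0.1, -0.1]
finger_gap: 0.0
clock: 5.02
eef_pos: [514.7, 123.6, 121.0]
eef_rot: [-1.571, 0.005, -0.022]
wrist_force: [-16.0, -0.2, 6.9]
finger_gap: 0.3
clock: 5.18
eef_pos: [515.2, 123.7, 120.9]
eef_rot: [-1.572, 0.009, -0.021]
wrist_force: [-28.0, 0.5, 14.6]
finger_gap: 0.3
```

```bash
python3 -m jog '[-10,0,0,0,0,0, -30,0,0,0,0,0, -30,-30,0,0,0,0, -30,-65,0,0,0,0, -30,-90,0,0,0,0, -30,-90,0,0,0,0]'
python3 - <<'E'
from h import *
p=shot('side');im=p['img'][170:310,290:450,::-1];cv2.imwrite('pics/s3.png',cv2.resize(im,None,fx=4,fy=4,interpolation=cv2.INTER_CUBIC))
t=shot('top')
im=t['img'][200:340,270:500,::-1];cv2.imwrite('pics/c3.png',cv2.resize(im,None,fx=3.4,fy=3.4,interpolation=cv2.INTER_CUBIC))
for q in(t,p):
  r=manip.tip_of('lever_ball',q);print(r[0] if r else 0, atz(q,r[0]['xy'],110) if r else 0)
E
```

```text
clock: 5.68
eef_pos: [490.2, 124.5, 216.7]
eef_rot: [-1.569, -0.008, -0.022]
wrist_force: [0.5, -0.3, 1.2]
finger_gap: 0.7
{'xy': [444.8, 250.3], 'score': 0.56} [533.63346088 121.15659051 110.        ]
{'xy': [343.7, 206.1], 'score': 0.6} [531.71072406 132.90995072 110.        ]
```

View pics/s3.png

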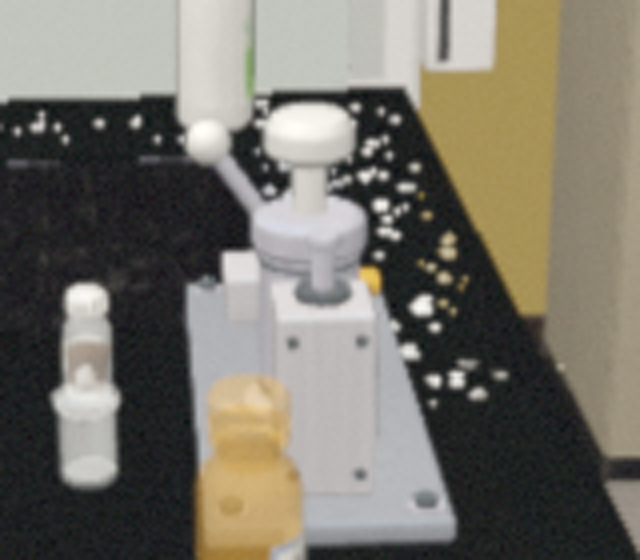

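View pics/c3.png

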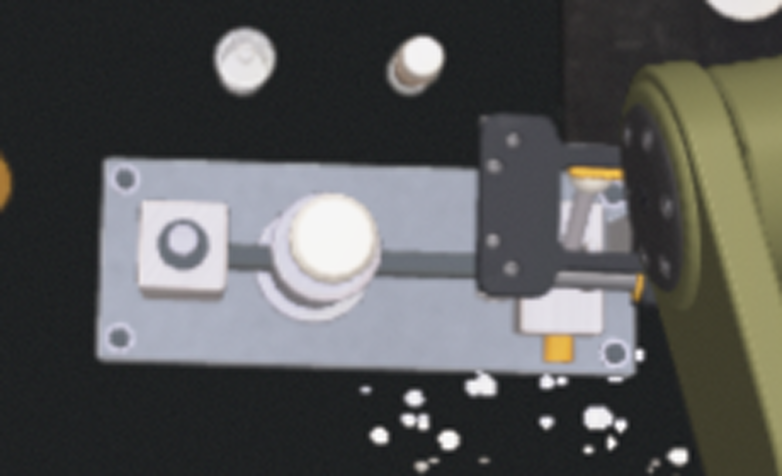

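```bash
python3 -m jog '[1,0,32,0,0,0, 1,0,65,0,0,0, 1,0,98,0,0,0, 1,0,130,0,0,0, 1,0,130,0,0,0]'; python3 -m jog '[0,9,0,0,0,0, 0,16,0,0,0,0, 0,16,0,0,0,0]'
```

```text
clock: 6.3
eef_pos: [491.4, 258.1, 209.6]
eef_rot: [-1.571, 0.002, -0.019]
wrist_force: [-0.7, 0.4, -1.0]
finger_gap: 0.5
clock: 6.55
eef_pos: [491.6, 252.8, 192.8]
eef_rot: [-1.573, 0.003, -0.023]
wrist_force: [-0.1, 0.5, -0.9]
finger_gap: 0.4
```

```bash
python3 -m jog '[2,6,0,0,0,0, 2,12,0,0,0,0, 2,18,0,0,0,0, 2,21,0,0,0,0, 2,22,0,0,0,0, 2,22,0,0,0,0]'; python3 -m jog '[0,2,0,0,0,0, 0,2,0,0,0,0]'
```

```text
clock: 7.05
eef_pos: [494.9, 253.3, 174.1]
eef_rot: [-1.571, -0.002, -0.023]
wrist_force: [-0.9, -3.5, 8.2]
finger_gap: 0.8
clock: 7.22
eef_pos: [494.9, 253.4, 172.2]
eef_rot: [-1.571, -0.002, -0.023]
wrist_force: [-1.6, -4.0, 11.2]
finger_gap: 0.8
```

```bash
python3 -m jog '[0,1,0,0,0,0, 0,2,0,0,0,0, 0,2,0,0,0,0]';  python3 -m jog '[0,1,0,0,0,0, 0,1,0,0,0,0]'
```

```text
clock: 7.47
eef_pos: [494.9, 253.4, 170.7]
eef_rot: [-1.571, -0.002, -0.023]
wrist_force: [-2.7, -5.1, 13.9]
finger_gap: 0.4
clock: 7.63
eef_pos: [495.2, 253.8, 170.6]
eef_rot: [-1.57, -0.003, -0.023]
wrist_force: [-4.4, -4.0, 19.2]
finger_gap: 0.2
```

```bash
python3 -m jog '[0,-10,0,0,0,0, 0,-20,0,0,0,0, 0,-28,0,0,0,0, 0,-28,0,0,0,0, 0,-28,0,0,0,0]'
cat > look.py <<'E'
import sys
from h import *
p=shot('side');im=p['img'][170:310,290:450,::-1];cv2.imwrite('pics/s%s.png'%sys.argv[1],cv2.resize(im,None,fx=4,fy=4,interpolation=cv2.INTER_CUBIC))
r=manip.tip_of('pin_head',p);q=manip.tip_of('plunger_top',p);l=manip.tip_of('lever_ball',p);print(r[:1],q[:1],l[:1])
o,v=ray(p,r[0]['xy']);k=(324-o[1])/v[1];print(o+k*v)
E
python3 look.py 4
```

```text
clock: 8.05
eef_pos: [494.2, 253.9, 196.2]
eef_rot: [-1.571, 0.0, -0.022]
wrist_force: [-0.5, 0.4, -1.2]
finger_gap: 0.2
[{'xy': [365.8, 218.1], 'score': 0.62}] [{'xy': [369.1, 196.7], 'score': 0.69}] [{'xy': [342.0, 205.0], 'score': 0.56}]
[502.51260015 324.         147.9106879 ]
```

View pics/s4.png

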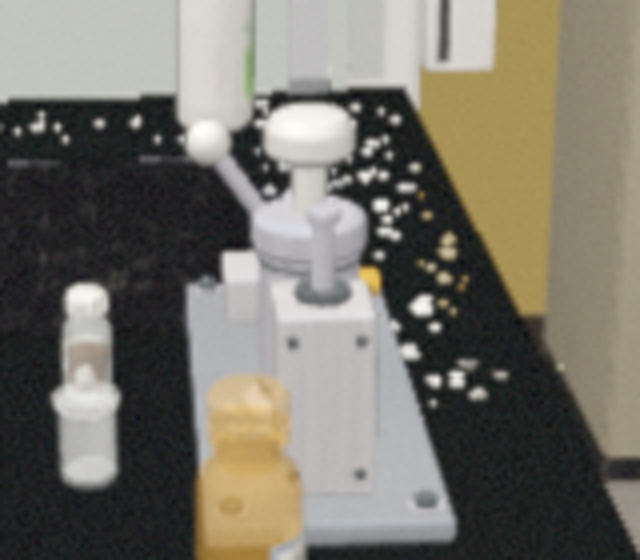

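```bash
for i in 1 2; do python3 -m jog '[0,10,0,0,0,0, 0,19,0,0,0,0, 0,26,0,0,0,0, 0,28,0,0,0,0, 0,28.5,0,0,0,0, 0,28.5,0,0,0,0]';  python3 -m jog '[0,-10,0,0,0,0, 0,-20,0,0,0,0, 0,-28.5,0,0,0,0, 0,-28.5,0,0,0,0, 0,-28.5,0,0,0,0]'; done
python3 look.py 5
```

```text
clock: 8.75
eef_pos: [495.0, 254.4, 170.4]
eef_rot: [-1.569, -0.004, -0.022]
wrist_force: [-7.4, -3.5, 31.5]
finger_gap: 0.8
clock: 9.17
eef_pos: [494.0, 254.0, 195.8]
eef_rot: [-1.571, 0.001, -0.022]
wrist_force: [-0.5, -0.5, -0.0]
finger_gap: 0.9
clock: 9.67
eef_pos: [494.8, 254.3, 170.3]
eef_rot: [-1.569, -0.003, -0.022]
wrist_force: [-9.3, -5.2, 35.8]
finger_gap: 0.3
clock: 10.08
eef_pos: [493.9, 253.9, 195.4]
eef_rot: [-1.571, 0.001, -0.022]
wrist_force: [0.4, 0.2, -0.7]
finger_gap: 0.3
[{'xy': [339.6, 203.7], 'score': 0.58}] [{'xy': [366.7, 196.3], 'score': 0.77}] [{'xy': [343.0, 202.7], 'score': 0.43}]
[547.27782056 324.         175.25800792]
```

View pics/s5.png

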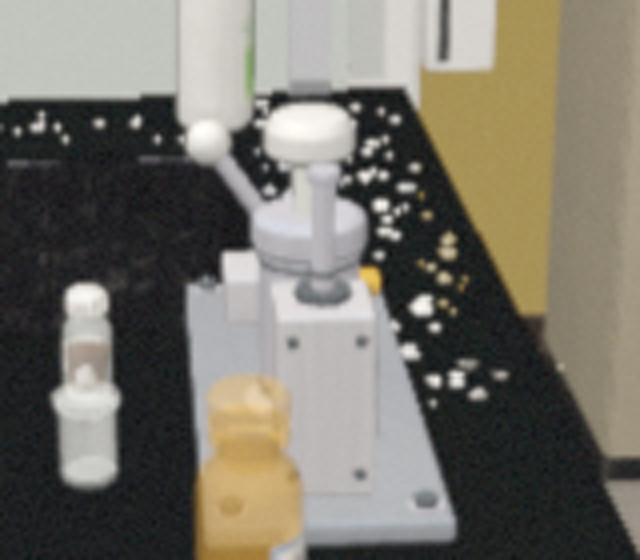

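```bash
for i in 1 2; do python3 -m jog '[0,10,0,0,0,0, 0,19,0,0,0,0, 0,26,0,0,0,0, 0,28,0,0,0,0, 0,28.5,0,0,0,0, 0,28.5,0,0,0,0]';  python3 -m jog '[0,-10,0,0,0,0, 0,-20,0,0,0,0, 0,-28.5,0,0,0,0, 0,-28.5,0,0,0,0, 0,-28.5,0,0,0,0]'; done
python3 look.py 6
```

```text
clock: 10.78
eef_pos: [495.0, 254.4, 170.4]
eef_rot: [-1.569, -0.004, -0.022]
wrist_force: [-7.2, -4.7, 32.1]
finger_gap: 0.3
clock: 11.2
eef_pos: [494.0, 254.0, 195.7]
eef_rot: [-1.571, 0.001, -0.022]
wrist_force: [-1.1, 0.2, -0.3]
finger_gap: 0.3
clock: 11.7
eef_pos: [494.8, 254.3, 170.3]
eef_rot: [-1.57, -0.003, -0.022]
wrist_force: [-9.2, -4.9, 36.4]
finger_gap: 0.7
clock: 12.12
eef_pos: [494.0, 253.9, 195.4]
eef_rot: [-1.571, 0.001, -0.022]
wrist_force: [1.0, -0.8, -0.6]
finger_gap: 0.4
[{'xy': [370.2, 209.6], 'score': 0.51}] [] [{'xy': [343.5, 204.5], 'score': 0.73}]
[494.99878933 324.         163.07306254]
```

View pics/s6.png

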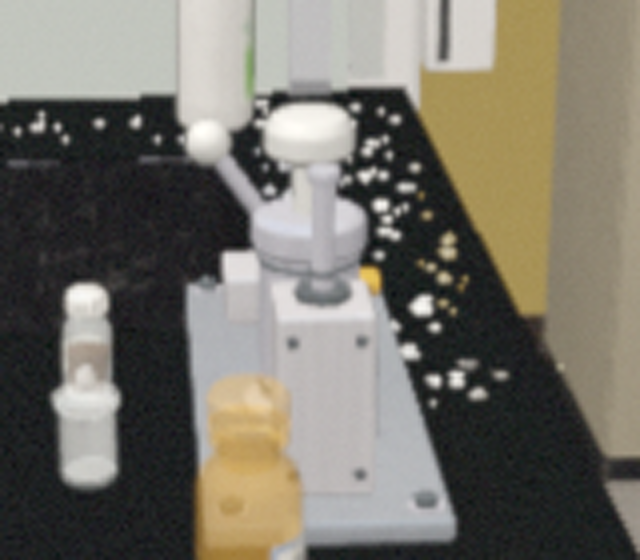

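```bash
python3 -m jog '[0,-30,0,0,0,0, 0,-60,0,0,0,0, -40,-60,0,0,0,0, -80,-60,0,0,0,0, -120,-60,0,0,0,0, -150,-60,0,0,0,0, -150,-60,0,0,0,0, -150,-60,0,0,0,0]'
python3 - <<'E'
from h import *
t=shot('top');s=shot('side')
im=t['img'][200:340,230:500,::-1];cv2.imwrite('pics/c7.png',cv2.resize(im,None,fx=2.9,fy=2.9,interpolation=cv2.INTER_CUBIC))
im=s['img'][190:260,345:405,::-1];cv2.imwrite('pics/s7.png',cv2.resize(im,None,fx=8,fy=8,interpolation=cv2.INTER_CUBIC))
for n in['plunger_top','pin_head','lever_ball','jar','vial','weigher']:
    a=manip.tip_of(n,t);b=manip.tip_of(n,s);print(n,a[0]['xy'] if a else 0,b[0]['xy'] if b else 0,tri([ray(t,a[0]['xy']),ray(s,b[0]['xy'])])[0] if a and b else '')
E
```

```text
clock: 12.98
eef_pos: [343.6, 257.5, 256.7]
eef_rot: [-1.57, -0.001, -0.02]
wrist_force: [0.1, 0.0, -0.0]
finger_gap: 0.4
plunger_top [367.3, 268.5] [368.0, 198.2] [493.48885786 254.96539153 162.85813027]
pin_head [321.7, 265.1] [369.0, 211.8] [498.00186305 326.62005998 160.14310295]
lever_ball [442.4, 249.8] [343.8, 205.0] [532.71925021 125.46069917 110.36728455]
jar [259.7, 253.4] [351.7, 330.1] [ 5.35203374e+02  4.44684984e+02 -6.87336018e-02]
vial [388.6, 221.1] [309.1, 267.5] [604.77953118 202.91360533   1.80886883]
weigher [336.7, 220.2] [314.2, 287.5] [598.40692615 301.48518897   6.55576541]
```

View pics/s7.png

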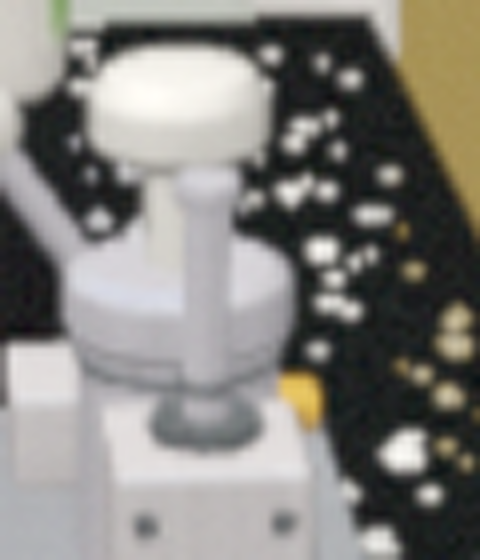

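View pics/c7.png

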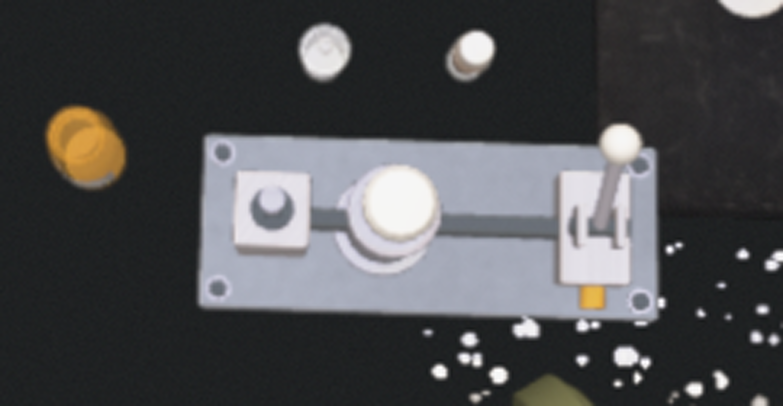

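```bash
python3 -m jog '[30,0,-15,0,0,0, 60,0,-30,0,0,0, 90,0,-43,0,0,0, 90,30,-43,0,0,0, 90,30,-43,0,0,0, 90,30,-43,0,0,0]'
python3 - <<'E'
from h import *
w=shot('wrist','w8.png');print(proj(w,(496,324,105)),proj(w,(496,324,160)))
u=proj(w,(496,324,130));a,b=int(u[0]),int(u[1])
im=w['img'][max(0,b-60):b+60,max(0,a-80):a+80,::-1];cv2.imwrite('pics/w8c.png',cv2.resize(im,None,fx=5,fy=5,interpolation=cv2.INTER_CUBIC))
E
```

```text
clock: 14.18
eef_pos: [432.6, 212.2, 225.8]
eef_rot: [-1.572, 0.003, -0.022]
wrist_force: [-0.4, 0.4, -0.6]
finger_gap: 0.5
[np.float64(456.16144272397366), np.float64(308.21538855762435)] [np.float64(484.79192220726236), np.float64(342.58116767110783)]
```

View pics/w8c.png

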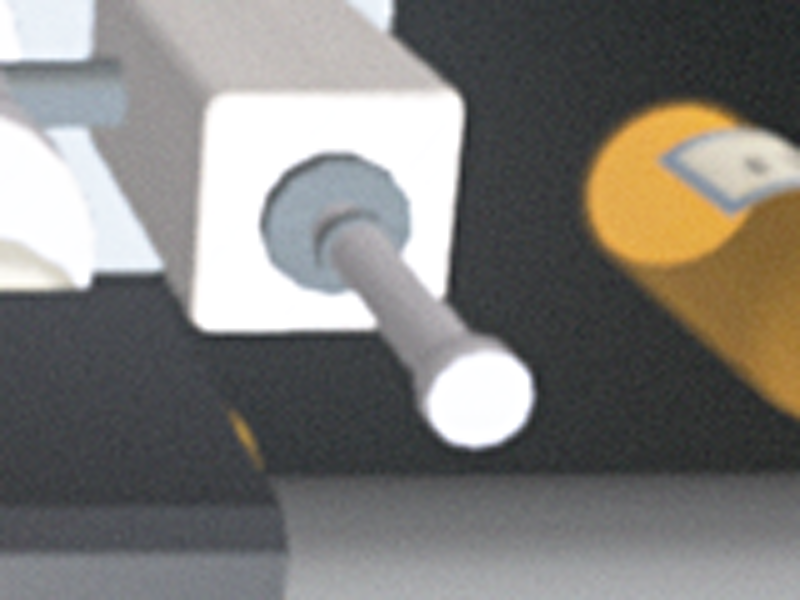

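View pics/w8.png

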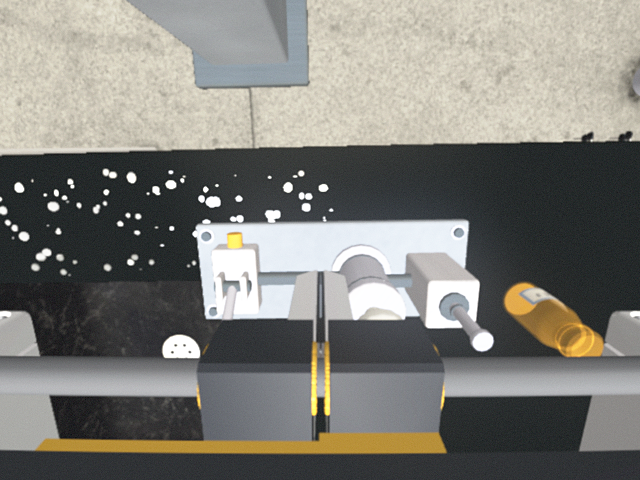

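```bash
python3 -c "
from cell import manip
s=manip.read_state();print(s['clock'],s['wrist_force']);print(manip.sign_off())"
```

```text
14.2333 [-0.04467105  0.24345039 -0.27731864]
the job is handed in; nothing more can be done
None
```

The pump is charged and the job is handed in at 14.2 s, well inside the 48 s limit.

- **Lever:** I pushed the bleed lever over with closed fingertips until the wrist force rose to about 28 N along the push, which I took as the far stop. Before hand-in the ball measured 533 mm in x at 110 mm height, against about 535 and 110 mm expected there.
- **Plunger:** I then pressed the plunger to its stop five times, releasing it fully each time. The wrist force peaked at about 38 N.
- **Pin:** The pin stopped rising after the third stroke, and the last two strokes moved nothing. Its head measured 160 mm above the worktop, and the wrist camera shows the dark ring just clear of the bush. The pin was never approached.
- **Finish:** The plunger is up, measured at 163 mm against 165 mm. The arm stands clear with no wrist force beyond noise.
- **Bystanders:** The jar, vial and weighing bottle measured within about 5 mm of where they started. The arm never went near them.

**Disagreements:**
- After the third stroke the network mistook the lever ball for the pin head. I went by the pictures and later readings instead.
- The plate's visible centre sat about 9 mm in y from the pump origin I fitted. I placed the moves from the parts themselves.

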